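Snap the lid of a junction box shut all round

ROBOT

A 6-joint arm with a two-finger parallel gripper is mounted at the origin on the work surface. World frame = base frame: x ahead of the robot, y to its left, z up, the work surface at z = 0. Lengths are in m, angles in rad, forces in N, time in s.
With the tool pointing down it reaches from about 0.4 to 0.825 m from the base axis. Payload 7 kg.
Tool frame: the origin (TCP) lies at the very end of the fingers, on their centre line; the grasp point (between the pads) lies 19 mm behind it; x points along the fingers, z is the direction in which the jaws open and shut, and the axes are right-handed (so a half turn about x gives the same grasp; the last joint's range is limited). The gripper opens to 88 mm and grips with 3 to 60 N. Pads are 19 mm wide; open, the fingers measure 130 mm over their backs; the gripper's body (78 mm by 193 mm) begins 47 mm behind the grasp point.
Start: joints at [1.46, 0.359, 0.012, 0, -1.224, -0.288], TCP at [0.262, 0.622, 0.19] pointing down, gripper open.
Joint ranges: [-3.07, 3.07], [-1.43, 2.12], [-1.02, 1.25], [-3.03, 1.67], [-3.05, -0], [-3.03, 3.03]. Speed limits (rad/s): [2.39, 2.39, 3.01, 3.14, 3.14, 3.14].

INTERFACE

Orientations are given as [roll, pitch, yaw] about the fixed x, y, z axes, in that order (R = Rz(yaw) Ry(pitch) Rx(roll)).
In Python, from bench import robot, effector, get_image, get_calibration, recognise, pinpoint, sensors gives the robot as it stands. The module is installed in compiled form; this text tells all that it offers. Calls block until the motion is done:
- robot.goto(position, orientation): joint-space move of the TCP to a pose.
- robot.servo_line(position, rot=None, vel=0.15, guard=None): straight line of the TCP; rot=None keeps the orientation; vel is the mean speed in m/s. With guard (N) it stops when the force on the tool has changed by that much, and returns True; else False.
- robot.move_joints(angles): joint-space move.
- effector.release() and effector.close(): open the fingers fully, or close them until they stop; the grip force is fixed at half the most.
- robot.dwell(seconds).
- robot.solve_ik(position, orientation): joint angles nearest the present ones, or None.
- get_image(name): name is "scene" or "top"; returns (picture, depth): 480x640x3 uint8, red, green, blue; 480x640 float32, m along the optical axis (not along the pixel's ray), 0 where there is no reading.
- get_calibration(name): a dict with "fx", "fy", "cx", "cy" (pixels), "rvec" (rotation vector, rad) and "tvec" (3), from world to camera coordinates, as OpenCV has them. Camera axes: x right, y down, z forward; pixel columns grow to the right and rows downward; lengths in m; the calibration is good to about 2 mm. A picture is of the moment at which its call begins. get_calibration takes no time and is no camera call.
A pose or a line that the arm cannot do raises robot.Unreachable and nothing moves.
- robot.sign_off(): hands the job in, once; it reports no verdict.
Trained networks look in the newest picture that a camera, given by its name, has taken for a name from the list of things; names that differ only in an ending like _2 or _b are one class to them, and where a whole thing is asked for, a point or a joint stands for the part that bears it (a point fixed in the world has none). Each returns a list of dicts, best first, with "score" (0 to 1); they miss things now and then, are a little off and sometimes report something else, mostly with a low value. They report only what shows in the picture. A call takes as long as a camera call. They do not tell look-alikes from the thing itself.
- recognise(camera, target): "pixel" ([column, row] in pixels, amid what is visible of it).
- pinpoint(camera, target): "pixel" ([column, row] in pixels: a listed point, or the origin of a listed thing).
Readings, each from a call of its own:
- sensors.current_clock(): time.
- sensors.current_joint_positions(): joint angles.
- sensors.current_qvel(): joint speeds.
- sensors.current_tau(): joint torques, N m.
- sensors.current_tool_pos(): TCP position.
- sensors.current_eef_rot(): TCP orientation.
- sensors.current_ft_force(): force on the tool from outside, world axes, zero at the start.
- sensors.current_ft_torque(): the same for the moment, N m.
- sensors.current_finger_gap(): finger opening in m.
Only numpy, scipy, OpenCV 4.12 (cv2) and the standard library are available. Lean on these libraries where they do the work, as an engineer would, in place of code of your own. Each camera call takes 0.05 s, during which the arm holds its last target.

TASK

The clip-on lid has been laid on the junction box but none of its four rim sections is fastened yet. Press the rim down section by section, one on each side, until every section has clicked shut and stays flush, then take the hand away. Only press: do not lift or carry the lid, and leave the other things on the bench and board where they are.

Things in the scene. Friction and masses are not known exactly. Their poses are not given: they have to be found in the camera images.
- jbox: Grey junction box, 110 x 150 x 60 mm, on a plywood board (215 x 280 x 12) fixed to the bench. Origin at bench height under the middle of the box; x across the box, away from the robot (turned up to 0.6 rad), y along its long side to the robot's left, z up. Rim 72 mm above the bench. Behind it on the board a rail with terminal blocks, up to 54 mm above the bench.
- lid_mid (a point): Middle of the top of the loose off-white lid (162 x 122 mm, about 0.18 kg), already seated on the box: 75.5 mm above the bench. Fixed middle panel (92 x 52) and four fixed corners; between the corners the rim is four spring sections, one a side, hinged along the panel, with a skirt and nib under the outer edge. Only its weight holds the lid as yet; side play under 1 mm.
- front_section (a joint): Angle (rad) of the rim section on the long side of the rim that faces the robot (-x of the box), 94 mm long, 32 mm from hinge to outer edge. 0 = shut, flush; starts sprung up at 0.32 to 0.48. Below 0.25 its nib rides over a bead: some 7 to 13 N near the outer edge pushes it over, and from about 0.08 it snaps to 0 and stays. Let go earlier, it springs up.
- front_pad (a point): Ribbed thumb pad on the front section, middle of its length, 5.5 mm in from the outer edge, above the nib: the place to press. Moves with the section; when shut it lies at (-55.5, 0, 75) mm in the frame of jbox, with no more travel below.
- back_section (a joint): Angle (rad) of the rim section on the long side of the rim away from the robot, beside the terminal rail (+x of the box), 94 mm long, 32 mm from hinge to outer edge. 0 = shut, flush; starts sprung up at 0.32 to 0.48. Below 0.25 its nib rides over a bead: some 7 to 13 N near the outer edge pushes it over, and from about 0.08 it snaps to 0 and stays. Let go earlier, it springs up.
- back_pad (a point): Ribbed thumb pad on the back section, middle of its length, 5.5 mm in from the outer edge, above the nib: the place to press. Moves with the section; when shut it lies at (55.5, 0, 75) mm in the frame of jbox, with no more travel below.
- left_section (a joint): Angle (rad) of the rim section on the short side of the rim at the robot's left (+y of the box), 56 mm long, 32 mm from hinge to outer edge. 0 = shut, flush; starts sprung up at 0.32 to 0.48. Below 0.25 its nib rides over a bead: some 7 to 13 N near the outer edge pushes it over, and from about 0.08 it snaps to 0 and stays. Let go earlier, it springs up.
- left_pad (a point): Ribbed thumb pad on the left section, middle of its length, 5.5 mm in from the outer edge, above the nib: the place to press. Moves with the section; when shut it lies at (0, 75.5, 75) mm in the frame of jbox, with no more travel below.
- right_section (a joint): Angle (rad) of the rim section on the short side of the rim at the robot's right (-y of the box), 56 mm long, 32 mm from hinge to outer edge. 0 = shut, flush; starts sprung up at 0.32 to 0.48. Below 0.25 its nib rides over a bead: some 7 to 13 N near the outer edge pushes it over, and from about 0.08 it snaps to 0 and stays. Let go earlier, it springs up.
- right_pad (a point): Ribbed thumb pad on the right section, middle of its length, 5.5 mm in from the outer edge, above the nib: the place to press. Moves with the section; when shut it lies at (0, -75.5, 75) mm in the frame of jbox, with no more travel below.
- screwdriver: Screwdriver, 190 mm, dark handle, lying on the bench in front of the board; loose, not part of the job. Origin: middle of its underside.
- gland: Black cable gland, 34 mm high, 26 mm across, standing on the board at the left of the box; loose, not part of the job. Origin: middle of its underside.
- locknut: Grey plastic lock nut, ring 28 mm across, 6 mm high, on the board at the right of the box; loose, not part of the job. Origin: middle of its underside.
- meter: Dark hand-held meter, 150 x 74 x 38 mm, lying on the bench at the left of the board; loose, not part of the job. Origin: middle of its underside.
- spool: Solder spool, 60 mm across, 46 mm high, standing on the bench at the right of the board; loose, not part of the job. Origin: middle of its underside.
- jar: Small glass jar with white cap, 44 mm across, 62 mm high, on the bench at the right of the board; loose, not part of the job. Origin: middle of its underside.
- tray: Grey parts tray, 75 x 120 x 28 mm, on the bench behind the board; loose, not part of the job. Origin: middle of its underside.
Mind the look-alikes: they are no part of the job. There is more than one size of the part that bears lid_mid; the job needs the middle-sized.

How it is judged:
By the outcome, as a careful person would: the job done as asked, in the order asked, and still so for the second after the job is handed in, with the robot touching nothing.
It also fails if it takes over 61 s, if anything falls off the work surface, if the arm or the gripper's body presses on something with over 40 N, if the wrist force passes 120 N, or if a joint passes its speed limit or range.

## Working session

There is one attempt and no reset: what is moved stays moved. The work goes in short steps, each a Python script; the robot and the scene stay as the last script left them, time stands still between calls to the robot, and variables do not carry over. Pictures are saved under pics/ and viewed, and the job is handed in when it is done.

```bash
mkdir -p pics; ls
cat > h.py <<'E'
import numpy as np, cv2
from bench import *
def cam(n):
    c=get_calibration(n); K=np.array([[c['fx'],0,c['cx']],[0,c['fy'],c['cy']],[0,0,1.]])
    return K,cv2.Rodrigues(np.array(c['rvec'],float))[0],np.array(c['tvec'],float).ravel()
def world(n,D):
    K,R,t=cam(n); v,u=np.mgrid[:D.shape[0],:D.shape[1]]
    p=np.stack([(u-K[0,2])/K[0,0]*D,(v-K[1,2])/K[1,1]*D,D],-1)
    return (p-t)@R
def proj(n,P):
    K,R,t=cam(n); q=(np.atleast_2d(P)@R.T+t)@K.T
    return q[:,:2]/q[:,2:]
def ray(n,uv,z):
    K,R,t=cam(n); d=R.T@np.linalg.inv(K)@np.array([uv[0],uv[1],1]); c=-R.T@t
    return c+d*(z-c[2])/d[2]
def save(f,im): cv2.imwrite('pics/'+f,im[...,::-1])
E
python3 - <<'E'
from h import *
for n in('scene','top'):
    im,D=get_image(n); save(n+'0.png',im); np.save(n+'0.npy',D)
    K,R,t=cam(n); print(n,-R.T@t,K[0,0])
    for x in('lid_mid','jbox','front_pad','back_pad','left_pad','right_pad'):
        for r in pinpoint(n,x): print(x,np.round(r['pixel'],1),round(r['score'],2),np.round(ray(n,r['pixel'],.0755),3))
print(sensors.current_clock())
E
```

```text
pics
scene [ 1.16917232 -0.03823053  0.71886859] 472.92482739078054
lid_mid [144.9 240.7] 0.82 [ 0.527 -0.296  0.076]
lid_mid [350.6 235.1] 0.76 [0.566 0.088 0.076]
lid_mid [346.1 182.2] 0.66 [0.413 0.104 0.076]
lid_mid [388.6 230. ] 0.4 [0.563 0.161 0.076]
jbox [350.9 263.7] 0.97 [0.635 0.076 0.076]
front_pad [178.4 218.1] 0.95 [ 0.474 -0.238  0.076]
front_pad [345.9 214.3] 0.94 [0.509 0.088 0.076]
front_pad [361.  191.3] 0.7 [0.446 0.13  0.076]
front_pad [462.3 258.9] 0.26 [0.651 0.276 0.076]
back_pad [360.3 253.4] 0.73 [0.614 0.097 0.076]
back_pad [339.3 175.2] 0.7 [0.388 0.094 0.076]
back_pad [113.6 260.5] 0.68 [ 0.57  -0.345  0.076]
left_pad [179.2 265. ] 0.85 [ 0.597 -0.227  0.076]
left_pad [389.3 228.5] 0.71 [0.559 0.164 0.076]
left_pad [332.2 192. ] 0.67 [0.44  0.071 0.076]
right_pad [314.5 239.6] 0.89 [0.568 0.019 0.076]
right_pad [119.9 216.5] 0.66 [ 0.454 -0.353  0.076]
right_pad [365.5 172.4] 0.6 [0.386 0.151 0.076]
top [0.49846242 0.04293784 0.84912215] 445.468431371969
lid_mid [256.7 361.7] 0.95 [0.348 0.125 0.076]
lid_mid [498.3 292.1] 0.87 [ 0.47  -0.292  0.076]
jbox [284.5 295.3] 0.29 [0.461 0.079 0.076]
front_pad [465.1 319.7] 0.74 [ 0.422 -0.233  0.076]
front_pad [280.2 262.5] 0.68 [0.518 0.087 0.076]
back_pad [274.4 204.7] 0.92 [0.619 0.098 0.076]
back_pad [528.1 265.5] 0.9 [ 0.516 -0.345  0.076]
back_pad [271.7 378.8] 0.88 [0.32  0.099 0.076]
left_pad [238.6 235.8] 0.92 [0.564 0.16  0.076]
left_pad [460.7 245.7] 0.8 [ 0.55  -0.228  0.076]
left_pad [281.2 346.4] 0.69 [0.374 0.083 0.076]
left_pad [347.6 247.8] 0.67 [ 0.544 -0.03   0.076]
right_pad [321.1 228.7] 0.8 [0.577 0.016 0.076]
right_pad [534.3 334.7] 0.75 [ 0.397 -0.353  0.076]
right_pad [234.3 377.7] 0.65 [0.321 0.162 0.076]
right_pad [278.2 229.2] 0.49 [0.576 0.091 0.076]
0.7
```

View pics/top0.png

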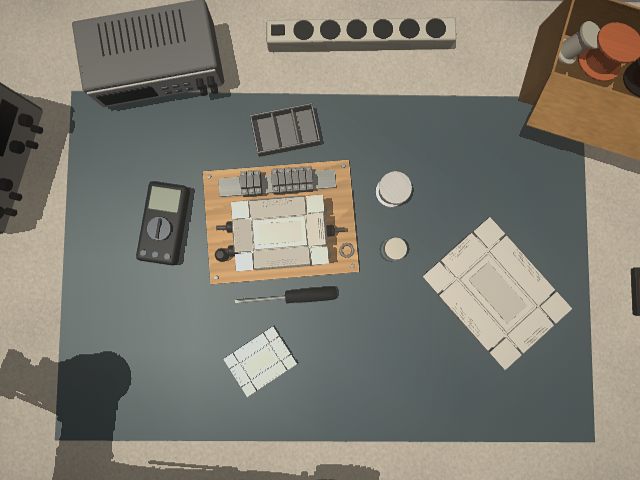

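View pics/scene0.png

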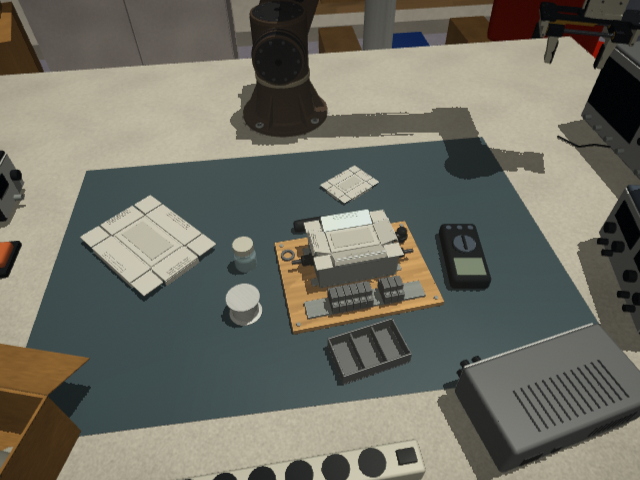

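The top view holds three lids: the large one at (498,292) on the mat, the small one at (257,362) on the mat, and the middle-sized one seated on the box at (280,233). I'm choosing the one on the box. Next I'll check it in a close crop and fit its pose.

Run:
```python
from h import *
im=cv2.imread('pics/top0.png')[...,::-1]; D=np.load('top0.npy'); P=world('top',D)
z=P[...,2]; m=(z>.068)&(z<.1); m[:150]=0;m[290:]=0;m[:,:200]=0;m[:,365:]=0
q=P[m]
(c,s,a)=cv2.minAreaRect(q[:,:2].astype(np.float32)); print('rect',c,s,a)
# panel z
for uv in [(280,233),(270,230),(290,236)]: print(P[uv[1],uv[0]])
print('board z',P[275,250],P[200,225], 'bench',P[320,200])
Dm=np.load('scene0.npy'); Ps=world('scene',Dm); print('scene panel',Ps[237,352],'bench',Ps[220,280])
save('crop0.png',cv2.resize(im[150:310,190:370],None,fx=4,fy=4,interpolation=cv2.INTER_CUBIC)[:600])
# height maps
np.set_printoptions(precision=3,suppress=True,linewidth=200)
ims=cv2.imread('pics/scene0.png')[...,::-1]
save('crops0.png',cv2.resize(ims[195:345,265:450],None,fx=4,fy=4,interpolation=cv2.INTER_CUBIC))
```

```text
rect (0.5706477165222168, 0.08936840295791626) (0.12405741959810257, 0.16442173719406128) 5.389578819274902
[0.56925089 0.08789396 0.07466831]
[0.57424218 0.10531586 0.07567543]
[0.56413237 0.07038592 0.07503222]
board z [0.49555049 0.14655057 0.01217514] [0.63658193 0.1962552  0.01275756] bench [0.4107565  0.23941217 0.00457152]
scene panel [0.56973536 0.0896673  0.07408845] bench [ 0.42835151 -0.04168111 -0.00092194]
```

View pics/crop0.png

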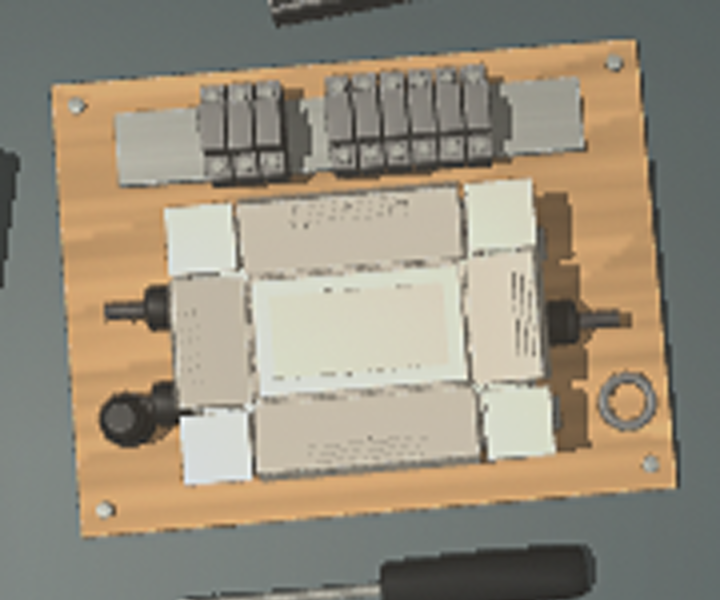

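View pics/crops0.png

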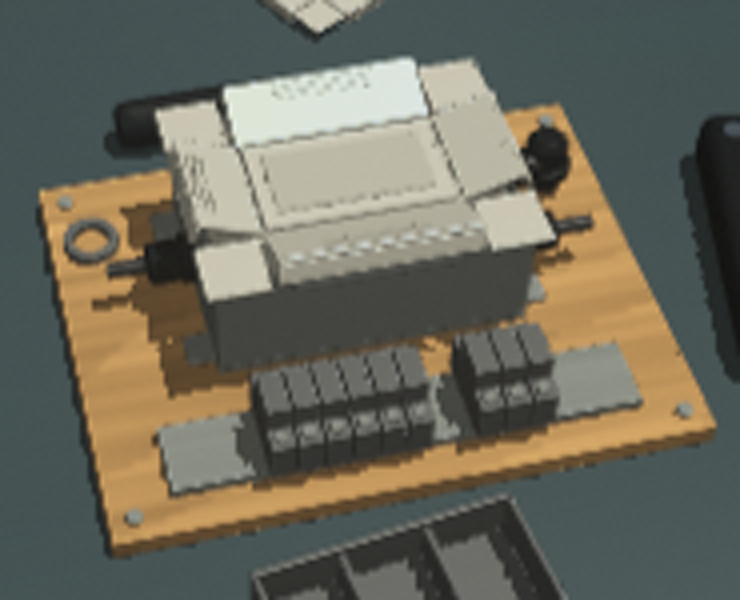

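The crop confirms it: a lid about 124 x 164 mm on the box, with all four sections up. Its centre is at (0.570, 0.089) and its yaw about 0.094. I'll close the fingers and press the front section first.

```bash
cat >> h.py <<'E'
C=np.array([.570,.0888]); TH=.094
E_=np.array([np.cos(TH),np.sin(TH)]),np.array([-np.sin(TH),np.cos(TH)])
PAD={'front':(-55.5,0),'back':(55.5,0),'left':(0,75.5),'right':(0,-75.5)}
def xy(s,inw=6):
    p=np.array(PAD[s],float); p-=inw*np.sign(p); p/=1000
    return C+p[0]*E_[0]+p[1]*E_[1]
def ori(s):
    best=None; q=np.array(sensors.current_joint_positions())
    for k in(0,1,-1):
        yaw=TH+(np.pi/2 if s in('front','back') else 0)+k*np.pi
        o=[0,np.pi/2,yaw]; j=robot.solve_ik([*xy(s),.13],o)
        if j is not None:
            d=np.abs(np.array(j)-q).max()
            if best is None or d<best[0]: best=(d,o,j)
    return best
def above(s):
    d,o,j=ori(s); robot.goto([*xy(s),.125],o); print(s,'ik dist',d,np.round(j,2))
def press(s,bottom=.0735,g=30):
    p=xy(s); f0=np.array(sensors.current_ft_force())
    robot.servo_line([*p,.10],vel=.1)
    hit=robot.servo_line([*p,bottom],vel=.02,guard=g)
    f=np.array(sensors.current_ft_force()); print(s,'hit',hit,np.round(sensors.current_tool_pos(),4),'dF',np.round(f-f0,1))
    robot.dwell(.2); print('dwell dF',np.round(np.array(sensors.current_ft_force())-f0,1))
    robot.servo_line([*p,.125],vel=.1); print('t',sensors.current_clock())
E
python3 - <<'E'
from h import *
print(sensors.current_eef_rot())
above('front'); effector.close(); print(sensors.current_tool_pos(),sensors.current_finger_gap(),sensors.current_clock())
for n in('scene','top'):
    im,D=get_image(n); save(n+'1.png',im)
E
```

```text
[2.94564274 1.57078301 0.97607047]
front ik dist 1.420472333639352 [ 0.53  0.17 -0.4   0.   -1.01  1.13]
[0.52074529 0.08415769 0.12500591] 0.00046243176064789164 4.275
```

View pics/scene1.png

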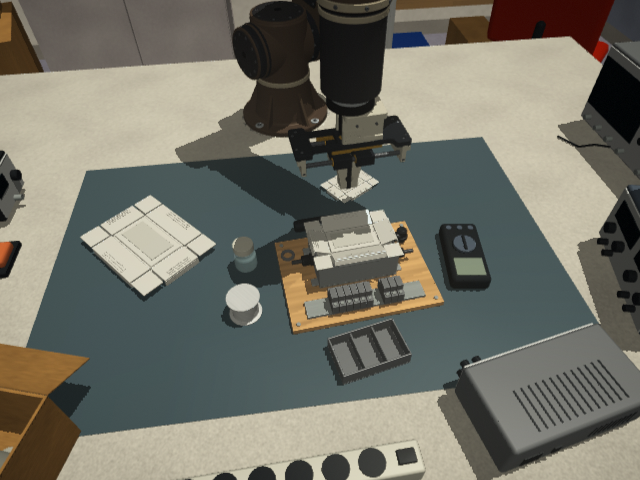

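View pics/top1.png

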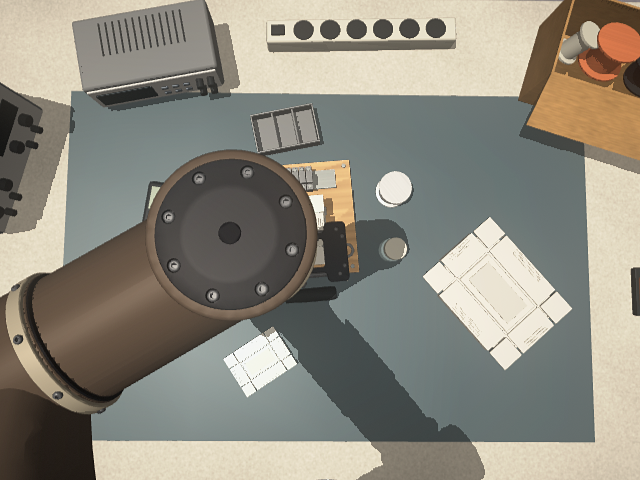

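The closed fingers show in the scene view at about (350,185), hanging in front of and above the front section. The gripper body is well clear. Pressing the front section now.

Run:
```python
from h import *
press('front')
im,D=get_image('scene'); save('scene2.png',cv2.resize(im[150:345,265:450],None,fx=3,fy=3,interpolation=cv2.INTER_CUBIC))
```

```text
front hit False [0.5208 0.0842 0.0736] dF [-1.3  0.2  0.3]
dwell dF [-0.5 -1.3 -0.3]
t 7.1167
```

View pics/scene2.png

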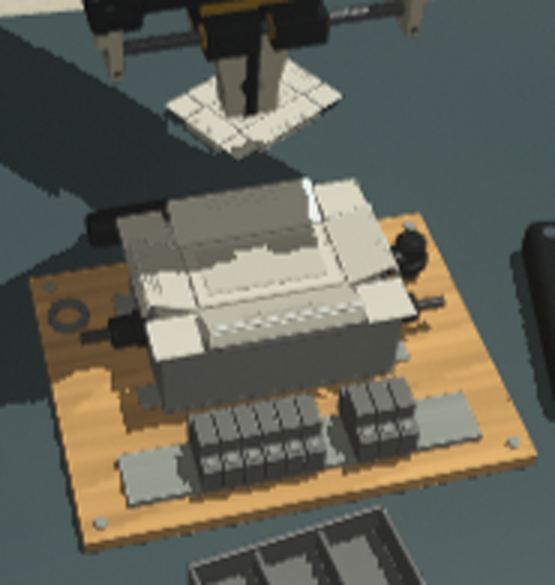

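```bash
cat >> h.py <<'E'
def angles(n,D):
    P=world(n,D).reshape(-1,3); d=P[:,:2]-C; b=np.stack([d@E_[0],d@E_[1]],1)*1000; z=P[:,2]*1000
    pm=(abs(b[:,0])<20)&(abs(b[:,1])<38)&(abs(z-75)<8); z0=np.median(z[pm]); out={'panel':round(float(z0),1)}
    for s,(px,py) in PAD.items():
        ax=0 if px else 1; sg=np.sign(px+py); r=b[:,ax]*sg-(26 if ax==0 else 46); l=b[:,1-ax]; h=40 if ax==0 else 21
        m=(r>4)&(r<28)&(abs(l)<h)&(z>60)&(z<110)
        out[s]=(round(float(np.median(np.arctan2(z[m]-z0,r[m]))),3),int(m.sum())) if m.sum()>5 else None
    return out
E
python3 - <<'E'
from h import *
print('scene0',angles('scene',np.load('scene0.npy')));print('top0',angles('top',np.load('top0.npy')))
im,D=get_image('scene'); print('scene',angles('scene',D))
E
```

```text
scene0 {'panel': 75.1, 'front': (0.298, 493), 'back': (0.301, 246), 'left': (0.244, 237), 'right': (0.303, 208)}
top0 {'panel': 76.5, 'front': (0.263, 629), 'back': (0.324, 680), 'left': (0.224, 351), 'right': (0.306, 337)}
scene {'panel': 75.1, 'front': (0.301, 490), 'back': (0.298, 247), 'left': (0.235, 229), 'right': (0.298, 202)}
```

Run:
```python
from h import *
t=np.array(sensors.current_tool_pos()); print(t,sensors.current_finger_gap(),np.round(sensors.current_ft_force(),2),proj('scene',t))
im,D=get_image('scene'); im=im.copy()
pts=[t]+[np.r_[xy(s,0),.075+(.0)] for s in PAD]+[np.r_[C,.0755]]
for p in pts:
    u=proj('scene',p)[0]; cv2.circle(im,tuple(np.round(u).astype(int)),1,(255,0,0),-1)
save('s3.png',cv2.resize(im[130:300,270:430],None,fx=4,fy=4,interpolation=cv2.INTER_NEAREST)[:600])
```

```text
[0.52013493 0.08392126 0.12416173] 0.0006772756739393383 [-0.21  0.53  0.05] [[345.39994043 199.8455035 ]]
```

View pics/s3.png

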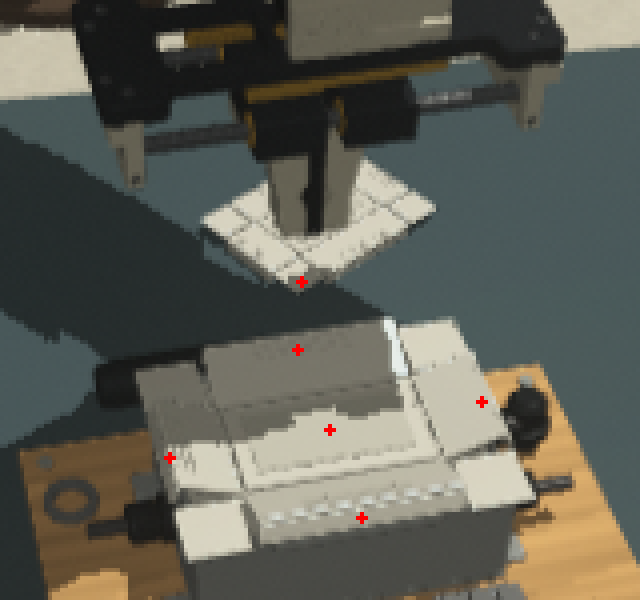

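Run:
```python
from h import *
np.set_printoptions(precision=3,suppress=True)
im,D=get_image('scene');P=world('scene',D)
# finger bottom region: crop px (310,235)/4+ (270,130)
for v in range(172,196,2): print(v,P[v,342],P[v,356])
b=P[150:195,330:370].reshape(-1,3); m=(b[:,2]>.1)&(b[:,2]<.25); b=b[m]
lo=b[b[:,2]<b[:,2].min()+.02]; print('min z',b[:,2].min(), lo.min(0),lo.max(0))
print(sensors.current_joint_positions())
for i in range(3): print(sensors.current_tool_pos())
im,D=get_image('top');P=world('top',D); save('t3.png',im[150:330,180:420])
```

```text
172 [0.533 0.074 0.202] [0.533 0.099 0.199]
174 [0.533 0.074 0.198] [0.532 0.099 0.194]
176 [0.534 0.074 0.194] [0.531 0.099 0.188]
178 [0.535 0.074 0.19 ] [0.532 0.099 0.185]
180 [0.535 0.074 0.185] [0.533 0.099 0.181]
182 [0.534 0.074 0.18 ] [0.532 0.1   0.175]
184 [0.535 0.074 0.176] [0.533 0.1   0.171]
186 [0.533 0.074 0.17 ] [0.532 0.1   0.166]
188 [0.532 0.075 0.164] [0.357 0.138 0.008]
190 [0.358 0.106 0.007] [0.366 0.137 0.01 ]
192 [0.364 0.105 0.006] [0.372 0.136 0.009]
194 [0.373 0.103 0.008] [0.38  0.134 0.01 ]
min z 0.1603530481995443 [0.513 0.068 0.16 ] [0.537 0.102 0.18 ]
[ 0.532  0.171 -0.404 -0.    -0.996  1.132]
[0.52  0.084 0.124]
[0.52  0.084 0.124]
[0.52  0.084 0.124]
```

The front section never moved. The camera puts the fingertip about 36 mm higher than the reported TCP, so the first press ended in the air. I'll check this with a gentle guarded descent.

Run:
```python
from h import *
for z in(.124,.16,.165): print(z,proj('scene',[.520,.084,z]), proj('scene',[.530,.084,z]))
p=xy('front'); robot.servo_line([*p,.08],vel=.1)
hit=robot.servo_line([*p,.03],vel=.02,guard=4)
print(hit,sensors.current_tool_pos(),np.round(sensors.current_ft_force(),1),sensors.current_clock())
im,D=get_image('scene'); save('s4.png',cv2.resize(im[150:290,270:430],None,fx=4,fy=4,interpolation=cv2.INTER_CUBIC))
```

```text
0.124 [[345.42755124 199.85801356]] [[346.29917724 203.43858787]]
0.16 [[345.94780213 185.09766963]] [[346.85027355 188.66926745]]
0.165 [[346.0225675  182.97645737]] [[346.92949315 186.54619094]]
True [0.52027323 0.08389988 0.04498766] [-0.8 -0.   3.8] 9.575
```

View pics/s4.png

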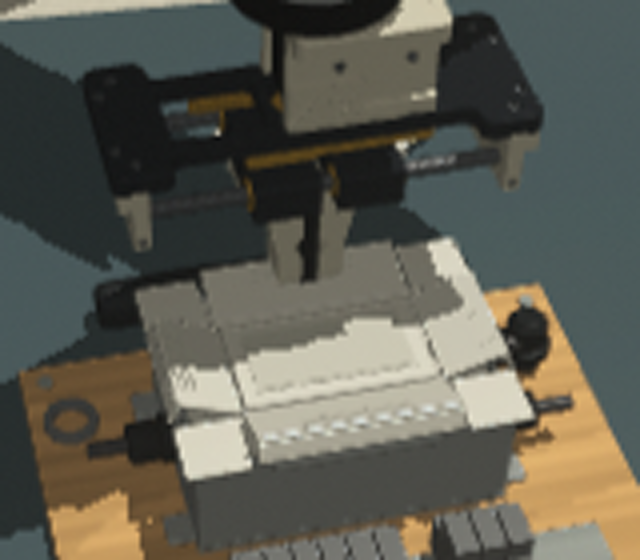

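Run:
```python
from h import *
p=xy('front'); z=.045
while z>.028:
    z-=.0015; hit=robot.servo_line([*p,z],vel=.02,guard=25)
    f=np.array(sensors.current_ft_force()); print(round(z,4),hit,np.round(sensors.current_tool_pos(),4),np.round(f,1))
    if hit or f[2]>24: break
robot.servo_line([*p,.085],vel=.12); print(sensors.current_clock())
im,D=get_image('scene'); print(angles('scene',D)); save('s5.png',cv2.resize(im[150:290,270:430],None,fx=4,fy=4,interpolation=cv2.INTER_CUBIC))
```

```text
0.0435 False [0.5205 0.084  0.0436] [-1.6 -0.5  4.6]
0.042 False [0.5204 0.084  0.0418] [-1.8 -1.9  2. ]
0.0405 False [0.5208 0.0842 0.0402] [-0.6  0.1 -0. ]
0.039 False [0.5207 0.0841 0.0388] [ 0.8 -1.1 -0.4]
0.0375 False [0.521  0.0842 0.0385] [-3.1  0.9 10.9]
0.036 False [0.521  0.0842 0.0383] [-9.6 -0.1 23.8]
0.0345 False [0.5211 0.0842 0.0382] [-15.6   1.   39.3]
11.95
{'panel': 75.2, 'front': (-0.054, 358), 'back': (0.311, 254), 'left': (0.233, 231), 'right': (0.296, 201)}
```

View pics/s5.png

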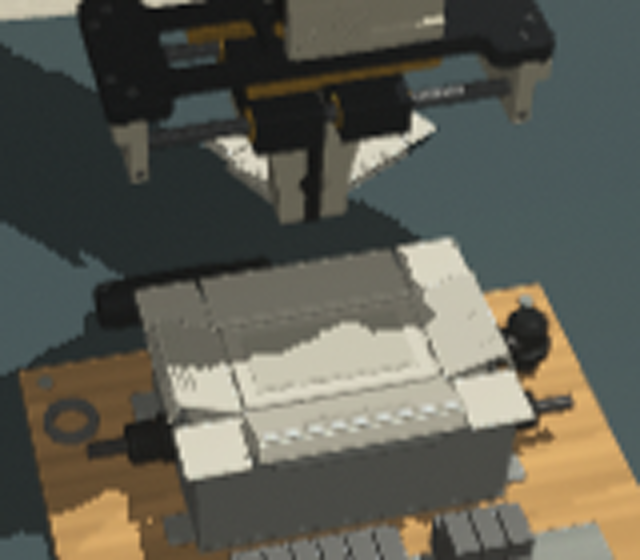

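Front is shut: its angle reads about -0.05 against 0.30 before, and the finger bottomed at a reading of 0.0385. I'll do the other three using this offset.

Run:
```python
from h import *
for s in('left','back','right'):
    d,o,j=ori(s); robot.goto([*xy(s),.095],o); p=xy(s)
    robot.servo_line([*p,.06],vel=.1); z=.06
    z=.0475; h=robot.servo_line([*p,z],vel=.03,guard=25)
    while not h and z>.035:
        z-=.0015; h=robot.servo_line([*p,z],vel=.03,guard=25)
        f=np.array(sensors.current_ft_force()); print(s,round(z,4),h,np.round(sensors.current_tool_pos(),4),np.round(f,1))
        if f[2]>16: break
    robot.servo_line([*p,.095],vel=.15); print(s,sensors.current_clock())
    im,D=get_image('scene'); print(angles('scene',D))
```

```text
left 0.046 False [0.5637 0.1581 0.0462] [0.3 0.2 0.6]
left 0.0445 False [0.5639 0.1585 0.0451] [-1.5  0.6  4.3]
left 0.043 False [0.5639 0.1588 0.0436] [-1.6  3.5  4.8]
left 0.0415 False [0.5639 0.1585 0.0418] [0.3 3.2 2.6]
left 0.04 False [0.5627 0.1573 0.0393] [-0.2  0.1 -1.2]
left 0.0385 False [0.5632 0.1575 0.0385] [-1.6 -1.1  4.5]
left 0.037 False [0.5632 0.1575 0.0384] [-6.8 -2.1 15.7]
left 0.0355 False [0.5633 0.1575 0.0383] [-11.3  -2.1  27.8]
left 16.9583
{'panel': 75.2, 'front': (-0.05, 361), 'back': (0.324, 251), 'left': (-0.046, 207), 'right': (0.298, 199)}
back 0.046 False [0.6195 0.0934 0.0464] [-0.2  0.7  3. ]
back 0.0445 False [0.62   0.0935 0.0453] [-1.5  0.   5. ]
back 0.043 False [0.6203 0.0936 0.044 ] [ 0.7 -0.5  5.2]
back 0.0415 False [0.6207 0.0937 0.0424] [ 2.9 -1.9  4.9]
back 0.04 False [0.6188 0.0934 0.0396] [1.2 0.8 1.1]
back 0.0385 False [0.6192 0.0935 0.0385] [0.5 0.4 3.5]
back 0.037 False [0.6193 0.0935 0.0384] [-5.4  1.5 15.2]
back 0.0355 False [0.6194 0.0936 0.0383] [-9.1  0.6 23.8]
back 21.9083
{'panel': 75.2, 'front': (-0.064, 163), 'back': (-0.046, 412), 'left': (-0.04, 202), 'right': (0.309, 202)}
right 0.046 False [0.5766 0.0196 0.0461] [-0.1  0.6 -0. ]
right 0.0445 False [0.5768 0.0194 0.045 ] [-0.6 -0.9  4.7]
right 0.043 False [0.5768 0.0191 0.0435] [-0.3 -2.7  5.1]
right 0.0415 False [0.5768 0.0194 0.0418] [ 1.5 -2.2  3.6]
right 0.04 False [0.576  0.0198 0.0394] [ 0.3 -0.3 -0. ]
right 0.0385 False [0.5765 0.0198 0.0385] [-1.9  0.6  3.1]
right 0.037 False [0.5765 0.0198 0.0384] [-6.1  1.9 15.8]
right 0.0355 False [0.5766 0.0198 0.0383] [-11.4   2.6  28.2]
right 26.9083
{'panel': 75.2, 'front': (-0.064, 128), 'back': (-0.045, 421), 'left': (-0.053, 200), 'right': (-0.05, 210)}
```

All four have clicked. I'll take the hand away and check from both cameras.

Run:
```python
from h import *
t=sensors.current_tool_pos(); robot.servo_line([t[0],t[1],.2],vel=.2)
robot.move_joints([1.46,0.359,0.012,0,-1.224,-0.288]); robot.dwell(.3)
D0=np.load('top0.npy')
for n in('scene','top'):
    im,D=get_image(n); print(n,angles(n,D)); 
    if n=='top': save('t9.png',im)
    else: save('s9.png',cv2.resize(im[195:345,265:450],None,fx=4,fy=4,interpolation=cv2.INTER_CUBIC))
print(sensors.current_clock(),np.round(sensors.current_ft_force(),1))
```

```text
scene {'panel': 75.1, 'front': (-0.041, 369), 'back': (-0.044, 417), 'left': (-0.042, 203), 'right': (-0.048, 218)}
top {'panel': 76.4, 'front': (-0.052, 635), 'back': (-0.054, 616), 'left': (-0.051, 335), 'right': (-0.06, 327)}
30.45 [ 0.1  0.5 -0.1]
```

View pics/t9.png

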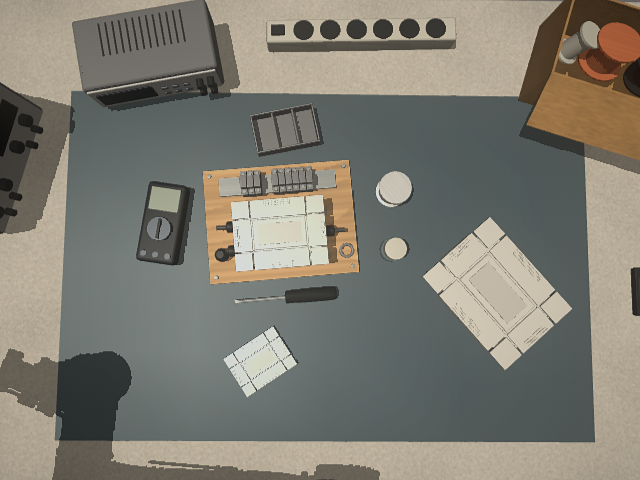

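View pics/s9.png

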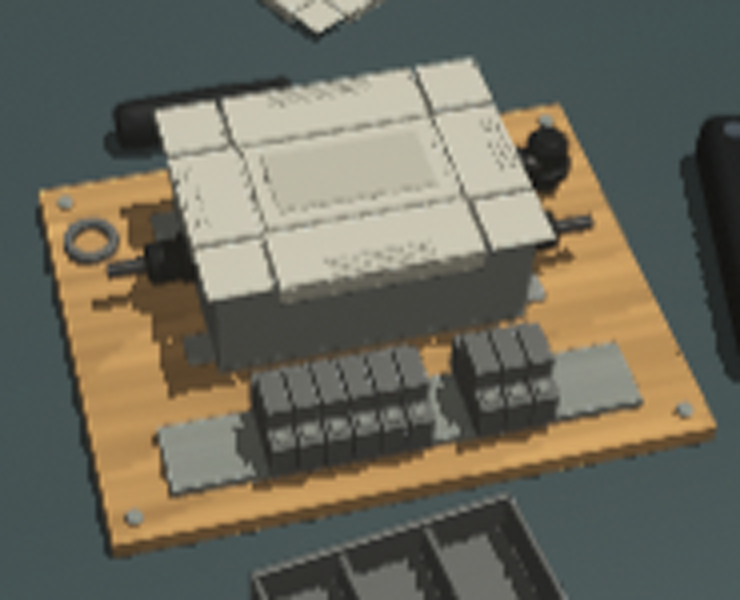

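The top view shows the lid at (280,233), evenly lit with all four sections flush. The other things are at the same pixels as before.

```bash
python3 -c "
from bench import *
robot.sign_off()"
```

```text
the job is handed in; nothing more can be done
```

All four rim sections of the middle-sized lid on the junction box are clicked shut. I pressed them with closed fingers in the order front, left, back, right, and then took the arm back to its start pose.

- **Failed first press:** My first press on the front section stopped in the air. The fingertip sits about 36 mm higher than the reported TCP, by both camera depth and contact. I corrected for this with guarded descents, and every section then resisted with about 5 N, gave way, and bottomed at a reading of about 38.4 mm.
- **Forces and time:** The highest press force was 39 N vertical (about 42 N in total) on the front section, taken by the fingertips. The others peaked at about 24–28 N vertical. The clock read 30.5 s at the last check.
- **Last checks:** With the hand away, both cameras read all four sections between -0.04 and -0.06 rad, where they had read +0.22 to +0.32 before. The small negative value is the same on all four sides, so I take it as an offset in my measurement, as the panel is 0.5 mm above the pads. The other objects show no visible movement in the pictures, and the tool force was near zero.

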